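# Slit lamp: three clicks to the red-free filter

## Task

Set the slit lamp to its green (red-free) filter the way an examiner does in the dark: with a fingertip push the small filter lever on top of the lamp housing back to its open end (white dot), then push it forward one click at a time, pausing in each, and stop in the third click (green dot) without running past it. Only push the lever, never pinch it; leave the bottles, lens and other things lying about where they are, and finish with the hand clear of everything.

Things in the scene. Friction and masses are not known exactly. Their poses are not given: they have to be found in the camera images.
- filter_lever (a joint): lever travel, m: 0 = open end (white dot; solid stop just behind), then clicks at 0.012 (amber dot), 0.024 (grey), 0.036 (green: third click from open), 0.048 (blue, far end). Starts at or between the first and second click. Leaving a click takes a push of 3 to 4 N; halfway to the next one the sprung lever snaps in by itself, up to 6 mm ahead of the finger, and stays
- lever_grip (a point): centre of the lever's black grip (white line on top), standing on a silver plate: an upright block 13 mm long along the slot, 17 mm wide across it, 20 mm tall, its underside 10 mm above the flat top of the lamp housing. Moves along +y of lamp_unit as the joint grows
- open_stop (a point): fixed point in the slot, on the top face of the lamp housing (245 mm above the table), where the lever stands at joint 0; axes as lamp_unit
- lamp_unit: cream lamp housing on its swing arm, clamped. Origin on the vertical swing axis at table level. Housing: x -230 to -55 mm, y -52 to 52 mm, flat top at z 245 mm. Slot along y at x = -180 mm, y -24 mm (open) to +24 mm (blue), five coloured dots 17 mm nearer the axis. Black tower at x = -75 mm, 42 mm thick (foot 62 mm), 170 mm above the top; rest of the top is bare
- slit_lamp: fixed stand, origin on the same axis at table level, +x to the patient. Base: 260 mm to -x, 95 mm to each side, 72 mm tall; joystick at x -228, y -55 mm, 158 mm tall. Head-rest at x = 75 mm, 310 mm wide, 540 mm tall. Microscope swung to the right: along -y (10 degrees to -x), 80 to 405 mm from the axis, 140 mm wide, 565 mm tall
- grip_open_face: rubber pad, the grip's face towards the open end: push it to go forward. Origin on the housing top under the grip, 20 mm below lever_grip
- grip_blue_face: rubber pad, the grip's face towards the blue end: push it to go back to open. Same origin
- grip_outer_cheek: the grip's side away from the swing axis. Same origin
- grip_inner_cheek: the grip's side towards the swing axis. Same origin
- drops_a: eye-drop bottle with white cap, 25 mm across, 66 mm tall; origin at the centre of its underside; leave it alone
- drops_b: eye-drop bottle with red cap, 25 mm across, 66 mm tall; origin at the centre of its underside; leave it alone
- fundus_lens: black-rimmed hand lens, 38 mm across, 17 mm tall, lying flat on the examiner's end of the slit lamp's base, whose top is 63 mm above the table; origin at the centre of its underside; leave it alone
- penlight: metal penlight lying down, 125 mm long, 13 mm thick; origin at the centre of its underside; leave it alone
- swab_cup: steel cup, 64 mm across, 75 mm tall; origin at the centre of its underside; leave it alone
- lens_case: white and blue contact-lens case, 45 x 75 x 20 mm; origin at the centre of its underside; leave it alone

How it is judged (in metres and radians):
On the way, in this order (a step that is already met when the one before it is completed fails the run):
1. the lever is pushed back to its open end (value of joint filter_lever below 0.002 m), for 0.2 s.
2. first click: the lever rests in the first notch (value of joint filter_lever between 0.0095 and 0.0145 m), for 0.1 s.
3. second click: the lever rests in the second notch (value of joint filter_lever between 0.0215 and 0.0265 m), for 0.1 s.
4. third click: the lever rests in the third notch (value of joint filter_lever between 0.0335 and 0.0385 m), for 0.2 s.
At the end, for the whole second after the job is handed in: The filter lever rests in its third click, 36 mm (within 2.5 mm) from the open end, at rest, and the things around are within 20 mm of where they were (all of step 4 and velocity of joint filter_lever between -0.005 and 0.005 m/s and distance of each of drops_a, drops_b, fundus_lens, penlight, swab_cup, lens_case from where it was at the start of the episode below 0.02 m); the robot touches nothing.
It fails at once if the lever is run past the third click towards blue (value of joint filter_lever above 0.0415 m).
It fails at once if the lever is pinched between the fingers ((contact force between the fingers and grip_open_face above 1.5 N and contact force between the fingers and grip_blue_face above 1.5 N) or (contact force between the fingers and grip_outer_cheek above 1.5 N and contact force between the fingers and grip_inner_cheek above 1.5 N)).
It fails at once if one of the things lying about is moved or lifted by more than 20 mm (distance of any of drops_a, drops_b, fundus_lens, penlight, swab_cup, lens_case from where it was at the start of the episode above 0.02 m).
It also fails if it takes over 64 s, if anything falls off the work surface, if the arm or the gripper's body presses on something with over 40 N, if the wrist force passes 120 N, or if a joint passes its speed limit or range.

## Robot

A 7-joint arm with a two-finger parallel gripper is mounted at the origin on the work surface. World frame = base frame: x ahead of the robot, y to its left, z up, the work surface at z = 0. Lengths are in m, angles in degrees, forces in N, time in s.
With the tool pointing down it reaches from about 0.425 to 0.825 m from the base axis. Payload 3.6 kg.
Tool frame: the origin (TCP) lies between the finger pads; the fingertips stand 11 mm ahead of it and the grasp point (between the pads) lies 8 mm behind it; z points along the fingers, y is the line along which they close (so a half turn about z gives the same grasp; the last joint's range is limited). The gripper opens to 93 mm and grips with 3 to 60 N. Pads are 15 mm wide; open, the fingers measure 128 mm over their backs; the gripper's body (75 mm by 188 mm) begins 65 mm behind the grasp point.
Start: joints at [66.664, 35.231, -0.722, 81.555, 0.464, 63.22, -2.315], TCP at [0.242, -0.603, 0.23] pointing down, gripper open.
Joint ranges: [-178.69, 178.69], [-17.37, 117.87], [-77.05, 75.6], [15.02, 138.74], [-78.02, 258.01], [0.78, 113.62], [-162.83, 162.83]. Speed limits (degrees/s): [159.86, 159.86, 180, 180, 180, 180, 180].

## Interface

Orientations are given as [roll, pitch, yaw] about the fixed x, y, z axes, in that order (R = Rz(yaw) Ry(pitch) Rx(roll)).
In Python, from cell import robot, eyes, job gives the robot as it stands.
- The arm moves only by the shell command python3 -m pendant 'ROWS' [FORCE]. ROWS is JSON, a list that holds one entry, the list of rows, each a list of 5 numbers: the closure, from -1 (fully open) to 1 (shut), then the shift along the tool's x, y, z scaled (see below), then the turn about the tool's z scaled (see below). In form: [[[fingers, dx, dy, dz, yaw], ...]]. A call has 1 to 10 rows; each row shifts and turns the commanded pose from where the row before left it, along the tool's axes as they then stand; what a row does not reach is not made up. The controller multiplies each number of a shift by 50 cm and each number of a turn by 120 degrees. A row lasts 1/8 s, in which the tool goes at most 62.5 mm and 10.7 degrees, less where a joint would pass 70% of its speed; a pose out of reach is approached as far as the arm can. A call with a number of a shift or a turn outside -1 to 1 is refused whole. A call with a gripper value outside its range is refused whole. The fingers move at their own pace and stop on an object; FORCE is the grip in N (left out, the last holds). Time passes only in rows, so rows that do not move let the fingers close. It gives the time, the measured TCP pose, the force, the opening and the grip force at its end, in the units of the state.
- robot.sense(): the state, without advancing time (a new reading comes with each control period).
- eyes.capture(name): name is "scene" or "side" or "wrist"; returns a dict with "image" (420x560x3 uint8, red, green, blue), "z_map" (420x560 float32, m along the optical axis (not along the pixel's ray), 0 where there is no reading), "vertical_fov" (degrees; the focal length in pixels is half the picture's height over the tangent of half this angle, whatever the lens; pixels are square), "cx", "cy" (the principal point, pixels), "xyz" and "orientation" of the camera in the world; the wrist camera has in their place "mount" (4x4, takes a point from camera to tool coordinates, whose origin is the TCP and whose axes are the flange's). Camera axes: x right, y down, z forward; pixel columns grow to the right and rows downward; lengths in m; the calibration is good to about 2 mm. The wrist camera is an equidistant fisheye: a pixel r from the principal point sees the ray r / f radians off the axis. A picture is of the moment at which its call begins: read the wrist's pose just before it.
- job.hand_in(): hands the job in; it is judged then, once.
Trained networks look in a picture, given as the dict that the camera call returned (one of the last four; its "shot" number tells which), for a name from the list of things; names that differ only in an ending like _2 or _b are one class to them, and where a whole thing is asked for, a point or a joint stands for the part that bears it (a point fixed in the world has none). Each returns a list of dicts, best first, with "score" (0 to 1); they miss things now and then, are a little off and sometimes report something else, mostly with a low value. They report only what shows in the picture. A call takes as long as a camera call.
- eyes.boxes_of(label, picture): "at" ([x, y, z] in m, in world coordinates, good to about 4 mm: the middle of the surface that is visible of it).
- eyes.outline_of(label, picture): "mask" (420x560 bool, what is visible of it).
The state is a dict: "time_s": time; "joint_pos": joint angles; "qvel": joint speeds; "joint_torque": joint torques, N m; "ee_pos": TCP position; "eef_rot": TCP orientation; "ft_force": force on the tool from outside, world axes, zero at the start; "torque": the same for the moment, N m; "grip_width": finger opening in m; "gripper_force": force on a finger pad.
Only numpy, scipy, OpenCV 4.12 (cv2) and the standard library are available. Lean on these libraries where they do the work, as an engineer would, in place of code of your own. Each camera call takes 0.05 s, during which the arm holds its last target. There are 200 camera calls.

## Working session

There is one attempt and no reset: what is moved stays moved. The work goes in short steps, Python scripts to look and compute and a shell command to move; the robot and the scene stay as the last step left them, time stands still between calls to the robot, and variables do not carry over. Pictures are saved under pics/ and viewed, at most 10 in all, crops included, and the job is handed in when it is done.

```bash
mkdir -p pics; ls; cat > h.py <<'E'
from cell import robot, eyes, job
import numpy as np, cv2
from scipy.spatial.transform import Rotation as R
def save(n,im): cv2.imwrite('pics/'+n,im[...,::-1])
def cloud(c):
    f=210/np.tan(np.radians(c['vertical_fov']/2))
    v,u=np.mgrid[:420,:560]; z=c['z_map']
    P=np.stack([(u-c['cx'])/f*z,(v-c['cy'])/f*z,z],-1)
    o=np.array(c['orientation'])
    M=o if o.shape==(3,3) else R.from_euler('xyz',o,degrees=True).as_matrix()
    return P@M.T+np.array(c['xyz'])
E
python3 - <<'E'
from h import *
print(robot.sense())
for n in ['scene','side']:
    c=eyes.capture(n); save(n+'0.png',c['image']); print(n,c['xyz'],c['orientation'],c['vertical_fov'])
    np.savez(n+'0.npz',P=cloud(c),im=c['image'])
    for l in ['lever_grip','lamp_unit','slit_lamp','drops_a','fundus_lens','penlight','swab_cup','lens_case']:
        print(l,[(np.round(b['at'],3),round(b['score'],2)) for b in eyes.boxes_of(l,c)[:3]])
E
```

```text
pics
{'time_s': 0.0, 'joint_pos': array([66.66272894, 35.28972341, -0.72121266, 81.6386087 ,  0.46483895,
       63.21970813, -2.31510623]), 'qvel': array([ 0.00535178,  0.01996994, -0.03954033,  0.06805875,  0.03365365,
        0.08874605,  0.08326352]), 'joint_torque': array([ 2.32000248e-04, -4.58926463e+01,  2.09209411e-01, -1.65742242e+01,
       -6.10672217e-02,  2.05262052e-02,  2.10920539e-04]), 'ee_pos': array([ 0.24130149, -0.60274462,  0.22849156]), 'eef_rot': array([-1.79854899e+02,  3.66695780e-03,  2.18213631e+01]), 'ft_force': array([-0.0481418 ,  0.00805746,  0.24508733]), 'torque': array([-0.01799738,  0.0165743 ,  0.02803001]), 'gripper_force': 0.0, 'grip_width': 0.09302400870426977}
scene [1.58799062 0.69906121 1.16804393] [-129.26591166   -0.56562328  123.07611723] 43.125452200883295
lever_grip [(array([0.593, 0.129, 0.266]), 0.44)]
lamp_unit [(array([0.671, 0.13 , 0.226]), 0.8), (array([0.59 , 0.267, 0.035]), 0.46)]
slit_lamp [(array([ 0.772, -0.066,  0.292]), 0.56)]
drops_a [(array([0.589, 0.27 , 0.039]), 0.5)]
fundus_lens []
penlight [(array([ 0.393, -0.334,  0.011]), 0.56), (array([0.648, 0.453, 0.046]), 0.24)]
swab_cup [(array([0.652, 0.453, 0.046]), 0.58)]
lens_case [(array([0.398, 0.303, 0.014]), 0.58)]
side [ 0.43132097 -0.60118817  0.96387256] [-139.43340979   -0.44937049  -11.76651456] 52.81434670559701
lever_grip [(array([0.591, 0.12 , 0.272]), 0.54)]
lamp_unit [(array([ 0.418, -0.325,  0.008]), 0.63), (array([0.654, 0.061, 0.24 ]), 0.62), (array([ 0.7  , -0.141,  0.418]), 0.58)]
slit_lamp [(array([ 0.7  , -0.138,  0.418]), 0.71), (array([0.655, 0.07 , 0.243]), 0.44)]
drops_a [(array([0.522, 0.06 , 0.08 ]), 0.51), (array([0.538, 0.205, 0.038]), 0.48)]
fundus_lens [(array([0.521, 0.06 , 0.079]), 0.44)]
penlight [(array([0.637, 0.438, 0.052]), 0.53), (array([ 0.42 , -0.327,  0.008]), 0.44)]
swab_cup [(array([0.636, 0.436, 0.05 ]), 0.71)]
lens_case [(array([0.391, 0.29 , 0.014]), 0.53)]
```

View pics/scene0.png

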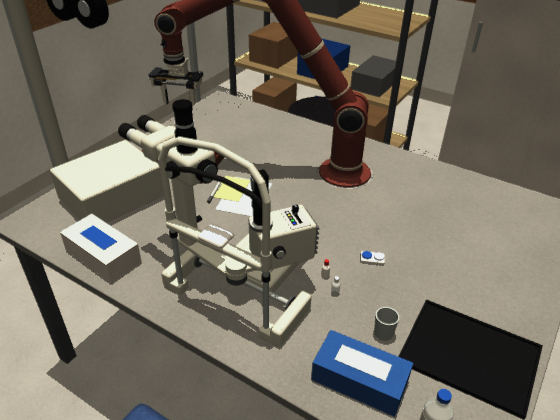

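View pics/side0.png

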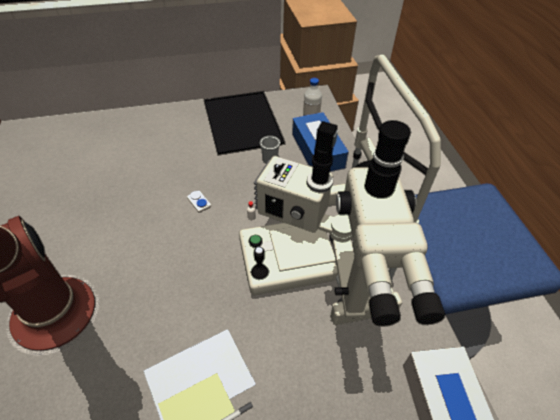

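```bash
python3 - <<'E'
from h import *
for n in ['scene0','side0']:
    d=np.load(n+'.npz');P=d['P'];im=d['im'].astype(int)
    m=(abs(P[...,2]-.245)<.006)&(P[...,0]>.4)&(P[...,0]<.9)&(P[...,1]>-.05)&(P[...,1]<.35)
    q=P[m][:,:2].astype(np.float32); print(n,m.sum(),np.median(P[m],0),cv2.minAreaRect(q), q.min(0),q.max(0))
    g=(P[...,2]>.255)&(P[...,2]<.285)&(abs(P[...,0]-.592)<.035)&(abs(P[...,1]-.125)<.035)
    print(g.sum(),P[g].min(0),P[g].max(0),P[g].mean(0))
    t=(P[...,2]>.3)&(P[...,2]<.425)&(P[...,0]>.6)&(P[...,0]<.85)&(P[...,1]>.03)&(P[...,1]<.2)
    print('tower',t.sum(),P[t].min(0) if t.any() else 0,P[t].max(0) if t.any() else 0)
    sat=im.max(-1)-im.min(-1)
    s=m&(sat>70)&(abs(P[...,0]-.6)<.06)
    for p,c in list(zip(P[s],im[s]))[:40]: print(np.round(p,3),c)
E
```

```text
scene0 1035 [0.62919494 0.13191037 0.24494432] ((0.6835764646530151, 0.158214271068573), (0.24827374517917633, 0.17664027214050293), 46.20462417602539) [0.5422499  0.02708928] [0.8323313  0.20235388]
52 [0.58835843 0.12252721 0.25504515] [0.60429153 0.13837406 0.27914875] [0.59749217 0.1310255  0.26781466]
tower 664 [0.67072906 0.05175593 0.30049538] [0.83761155 0.19786424 0.42437591]
[0.606 0.114 0.247] [148 142  57]
[0.604 0.117 0.247] [159 152  61]
[0.61  0.117 0.247] [213 205  85]
[0.608 0.119 0.246] [223 216  89]
[0.609 0.123 0.249] [132 127  50]
[0.619 0.132 0.246] [ 31 103  33]
[0.62  0.136 0.249] [ 35 125  39]
[0.614 0.135 0.244] [ 36 127  39]
[0.622 0.134 0.245] [ 64 217  70]
[0.621 0.137 0.246] [ 68 229  75]
[0.619 0.139 0.245] [ 67 228  73]
[0.629 0.141 0.25 ] [ 32 125  37]
[0.622 0.14  0.244] [ 33 119  59]
[0.627 0.144 0.246] [ 22  40 145]
[0.626 0.146 0.247] [ 31  57 195]
[0.623 0.148 0.245] [ 22  36 118]
[0.63  0.146 0.246] [ 38  65 214]
[0.628 0.148 0.245] [ 34  65 224]
[0.629 0.151 0.248] [ 28  50 178]
side0 1512 [0.62484987 0.11080255 0.24405036] ((0.6810647249221802
[... 372 characters left out ...]
0.245] [ 26  57 223]
[0.632 0.145 0.247] [ 32  55 205]
[0.627 0.144 0.246] [ 25  56 155]
[0.629 0.144 0.245] [ 29  60 213]
[0.632 0.144 0.245] [ 45  61 195]
[0.623 0.139 0.247] [ 42 134  51]
[0.627 0.144 0.242] [ 35 129  80]
[0.628 0.14  0.245] [ 29  78 104]
[0.62  0.139 0.245] [ 65 171  67]
[0.623 0.138 0.245] [ 62 221  68]
[0.625 0.137 0.245] [ 59 208  62]
[0.628 0.138 0.244] [ 59 127  54]
[0.62  0.135 0.246] [ 45 149  49]
[0.622 0.133 0.247] [ 58 208  65]
[0.624 0.134 0.246] [ 62 193  66]
[0.609 0.121 0.243] [210 205  84]
[0.611 0.119 0.245] [206 201  83]
[0.613 0.116 0.248] [136 132  61]
[0.605 0.114 0.247] [140 137  64]
[0.608 0.116 0.245] [204 199  82]
[0.61  0.114 0.247] [202 196  81]
```

The scene view shows the lamp housing with the lever at about px (296,212) and its dots beside it. The bottles are at about (326,267) and (336,284), and the microscope is behind at (185,140). In the side view the lever is at about (280,170), and the microscope and oculars are at (390,220). Next I'll refine the lamp pose and check how much clearance the approach has.

```bash
python3 - <<'E'
from h import *
from scipy.optimize import minimize
for n in ['scene0','side0']:
    d=np.load(n+'.npz');P=d['P'];im=d['im'].astype(int)
    a=(P[...,2]>.2)&(P[...,0]>.25)&(P[...,0]<1.1)&(abs(P[...,1])<.6)
    Q=P[a]
    for y in np.arange(-.55,.3,.05):
        s=Q[abs(Q[:,1]-y)<.025]
        if len(s): print(round(y,2),len(s),s[:,0].min().round(3),s[np.argmin(s[:,0]),2].round(2),s[:,2].max().round(2))
    # top yaw/pose fit: points of housing top, lamp frame
    m=(abs(P[...,2]-.245)<.005)&(np.hypot(P[...,0]-.63,P[...,1]-.12)<.11)
    T=P[m][:,:2]
    best=[]
    for yaw in np.arange(-42,-24,.5):
        c,s=np.cos(np.radians(yaw)),np.sin(np.radians(yaw))
        L=np.c_[T[:,0]*c+T[:,1]*s,-T[:,0]*s+T[:,1]*c]
        e=np.percentile(L,[.5,99.5],axis=0); best.append((e[1,1]-e[0,1],yaw,e.round(4).tolist()))
    print(sorted(best)[:3])
E
```

```text
-0.55 618 0.25 0.36 0.59
-0.5 27 0.25 0.58 0.6
-0.4 1 0.726 0.42 0.42
-0.35 343 0.637 0.42 0.43
-0.3 297 0.639 0.42 0.43
-0.25 384 0.651 0.43 0.44
-0.2 458 0.659 0.43 0.44
-0.15 1051 0.695 0.27 0.56
-0.1 2119 0.692 0.43 0.56
-0.05 901 0.686 0.42 0.54
0.0 532 0.782 0.44 0.54
0.05 941 0.61 0.24 0.54
0.1 1355 0.542 0.24 0.54
0.15 1494 0.54 0.23 0.53
0.2 1150 0.569 0.22 0.51
[(np.float64(0.10118433562034662), np.float64(-35.0), [[0.3766, 0.4105], [0.5412, 0.5117]]), (np.float64(0.10121701626772561), np.float64(-35.5), [[0.3726, 0.4141], [0.537, 0.5154]]), (np.float64(0.10147260899581967), np.float64(-37.0), [[0.3598, 0.4259], [0.5242, 0.5274]])]
-0.4 37 0.718 0.42 0.42
-0.35 1915 0.63 0.41 0.43
-0.3 1504 0.64 0.41 0.43
-0.25 2290 0.645 0.41 0.44
-0.2 1636 0.649 0.4 0.44
-0.15 3985 0.65 0.39 0.56
-0.1 1579 0.652 0.41 0.56
-0.05 408 0.683 0.4 0.54
0.0 265 0.665 0.22 0.54
0.05 2414 0.592 0.21 0.54
0.1 1442 0.537 0.22 0.54
0.15 1168 0.537 0.2 0.53
0.2 358 0.572 0.23 0.49
[(np.float64(0.10141046041221768), np.float64(-37.0), [[0.3625, 0.4196], [0.5229, 0.521]]), (np.float64(0.10141123838028687), np.float64(-36.5), [[0.3665, 0.4158], [0.5267, 0.5172]]), (np.float64(0.1014351020909332), np.float64(-36.0), [[0.3705, 0.4119], [0.5306, 0.5134]])]
```

```bash
python3 -m pendant '[[[-1,0,0,-0.11,0],[-1,0,0,-0.11,0],[-1,0,0,-0.11,0],[-1,0.084,-0.078,0,0],[-1,0.084,-0.078,0,0],[-1,0.084,-0.078,0,0],[-1,0.084,-0.078,0,0],[-1,0.084,-0.078,0,0],[-1,0.084,-0.078,0,0],[-1,0.084,-0.078,0,0]]]'
```

```text
time_s: 2.15
ee_pos: [0.4136, -0.2389, 0.395]
eef_rot: [180.0, -0.0, 21.8]
ft_force: [0.4, -0.2, -0.4]
grip_width: 0.0929
gripper_force: 0.0
```

```bash
python3 -m pendant '[[[-1,0.084,-0.078,0,0],[-1,0.084,-0.078,0,0],[-1,0.084,-0.078,0,0],[-1,0.084,-0.078,0,0],[-1,0.084,-0.078,0,0],[-1,0.084,-0.078,0,0],[-1,0,0,0,-0.085],[-1,0,0,0,-0.085],[-1,0,0,0,-0.085],[-1,0,0,0,-0.085]]]'
python3 -m pendant '[[[-1,0,0,0,-0.085],[-1,0,0,0,-0.085],[-1,0,0,0,-0.085],[-1,0,0,0,-0.085],[-1,0,0,0,-0.085],[-1,0,0,0,-0.085],[-1,0,0,0,-0.085],[-1,0,0,0,-0.085],[-1,0,0,0,0],[-1,0,0,0,0]]]'
```

```text
time_s: 3.4
ee_pos: [0.56, 0.0701, 0.3947]
eef_rot: [180.0, 0.0, 63.0]
ft_force: [-0.0, -0.4, -0.3]
grip_width: 0.0927
gripper_force: 0.0
time_s: 4.65
ee_pos: [0.56, 0.0701, 0.3947]
eef_rot: [-180.0, 0.0, 144.1]
ft_force: [-0.0, 0.4, -0.2]
grip_width: 0.093
gripper_force: 0.0
```

```bash
cat >> h.py <<'E'
def wrist(name):
    s=robot.sense(); c=eyes.capture('wrist'); save(name,c['image'])
    f=210/np.tan(np.radians(c['vertical_fov']/2))
    v,u=np.mgrid[:420,:560]; x=u-c['cx'];y=v-c['cy'];r=np.hypot(x,y)+1e-9;t=np.tan(r/f); z=c['z_map']
    P=np.stack([x/r*t*z,y/r*t*z,z],-1); M=np.array(c['mount'])
    P=P@M[:3,:3].T+M[:3,3]
    return s,c,P@R.from_euler('xyz',s['eef_rot'],degrees=True).as_matrix().T+s['ee_pos']
E
python3 - <<'E'
from h import *
s,c,P=wrist('w1.png'); print(s['ee_pos'],s['eef_rot'],s['joint_pos'].round(1),c['mount'])
print([(b['at'],b['score']) for b in eyes.boxes_of('lever_grip',c)])
np.savez('w1.npz',P=P,im=c['image'])
im=c['image'].astype(int);hsv=cv2.cvtColor(c['image'],cv2.COLOR_RGB2HSV)
top=(abs(P[...,2]-.245)<.006)&(np.hypot(P[...,0]-.61,P[...,1]-.13)<.06)
for n,lo,hi in [('amber',20,35),('green',45,75),('blue',105,128)]:
    m=top&(hsv[...,1]>120)&(hsv[...,0]>lo)&(hsv[...,0]<hi); print(n,m.sum(),np.median(P[m],0) if m.any() else 0)
g=(P[...,2]>.268)&(P[...,2]<.283)&(np.hypot(P[...,0]-.596,P[...,1]-.127)<.03)
print('grip',g.sum(),P[g].mean(0),P[g].min(0),P[g].max(0))
E
```

```text
[0.56001053 0.07007979 0.39471377] [-1.79999829e+02  4.67997033e-03  1.44057959e+02] [ 18.7  26.3 -46.5  78.4  18.9  83.3  27. ] [[ 5.76454331e-04 -9.54140469e-01 -2.99358704e-01  8.23069541e-02]
 [ 9.99999828e-01  5.17678686e-04  2.75642720e-04 -5.71115702e-04]
 [-1.08030254e-04 -2.99358811e-01  9.54140603e-01 -1.55645219e-01]
 [ 0.00000000e+00  0.00000000e+00  0.00000000e+00  1.00000000e+00]]
[([0.5925, 0.127, 0.2728], 0.75)]
amber 0 0
green 57 [0.6226685  0.13475734 0.24769197]
blue 55 [0.62992464 0.14441606 0.2477309 ]
grip 278 [0.5938802  0.12519073 0.27448405] [0.58540054 0.11659436 0.26805184] [0.60324003 0.13396718 0.27749572]
```

```bash
python3 - <<'E'
from h import *
im=np.load('w1.npz')['im'];P=np.load('w1.npz')['P']
d=np.hypot(P[...,0]-.605,P[...,1]-.13)+(abs(P[...,2]-.255)>.03); v,u=np.unravel_index(d.argmin(),d.shape);print(u,v)
v0=max(0,v-60);u0=max(0,u-80);print(u0,v0)
save('w1c.png',cv2.resize(im[v0:v0+120,u0:u0+160],None,fx=5,fy=5))
hsv=cv2.cvtColor(im,cv2.COLOR_RGB2HSV)
top=(abs(P[...,2]-.2475)<.004)&(d<.05)
for n,m in [('yel',top&(hsv[...,1]>100)&(hsv[...,0]<40)&(hsv[...,2]>120)),('white',top&(hsv[...,1]<25)&(hsv[...,2]>225)),('all',top)]:
    print(n,m.sum(),np.median(P[m],0) if m.any() else 0)
g=(P[...,2]>.270)&(P[...,2]<.283)&(d<.035); print(cv2.minAreaRect(P[g][:,:2].astype(np.float32)*1000))
E
```

```text
357 205
277 145
yel 39 [0.60920213 0.11452635 0.24833015]
white 0 0
all 6644 [0.60425613 0.12982662 0.24662675]
((594.4725952148438, 125.16242980957031), (13.812731742858887, 17.24989128112793), 55.34712219238281)
```

View pics/w1c.png

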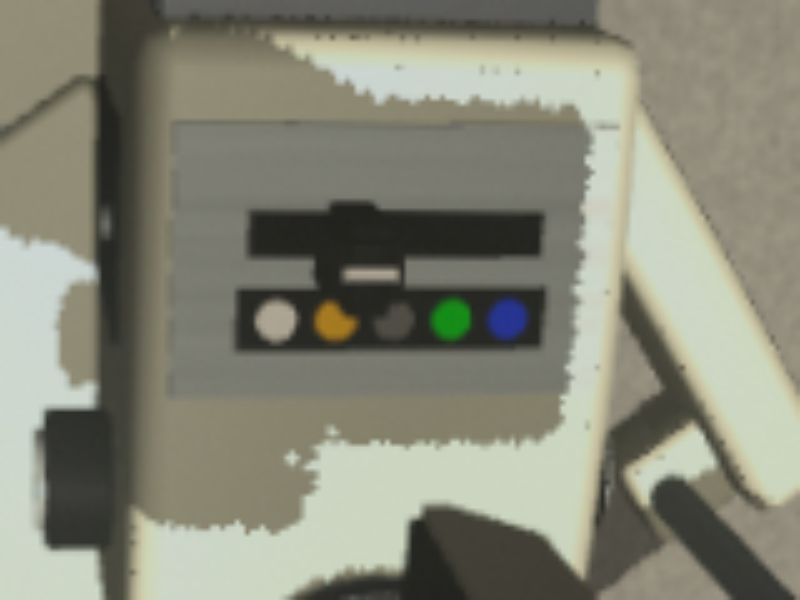

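The crop shows the grip's white line at crop px (370,273), just above the amber dot (335,320), apparently offset by parallax. The 3D fit puts the lever at about 0.012. I'll straddle it with the fingers open wide.

```bash
python3 -m pendant '[[[-1,0,0,0,-0.01],[-1,0.003,0.065,0,0],[-1,0.003,0.065,0,0],[-1,0,0,0.07,0],[-1,0,0,0.07,0],[-1,0,0,0.05,0],[-1,0,0,0.037,0],[-1,0,0,0.02,0],[-1,0,0,0,0],[-1,0,0,0,0]]]'
python3 - <<'E'
from h import *
s,c,P=wrist('w2.png'); print(s['ee_pos'],s['eef_rot'],s['ft_force'])
g=(P[...,2]>.270)&(P[...,2]<.283)&(np.hypot(P[...,0]-.596,P[...,1]-.127)<.03);print(g.sum(),P[g].mean(0) if g.any() else 0)
E
```

```text
time_s: 6.0
ee_pos: [0.5949, 0.1258, 0.2721]
eef_rot: [179.9, 0.1, 145.4]
ft_force: [-0.8, 0.4, 0.8]
grip_width: 0.093
gripper_force: 0.0
[0.59486574 0.12579849 0.27213472] [1.79912636e+02 5.20315637e-02 1.45420496e+02] [-0.80280667  0.37158594  0.80587389]
722 [0.59363162 0.12624209 0.27444121]
```

View pics/w2.png

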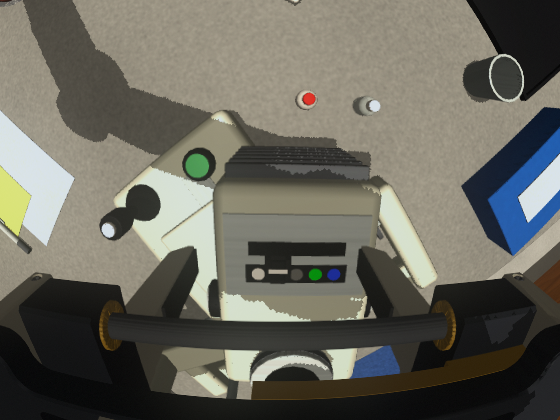

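The fingers straddle the grip, which sits at the amber dot (px 277,272), with clear margin on both sides. Next I push back towards open.

```bash
python3 -m pendant '[[[-1,0,-0.025,0,0],[-1,0,-0.025,0,0],[-1,0,-0.02,0,0],[-1,0,-0.004,0,0],[-1,0,-0.004,0,0],[-1,0,-0.004,0,0],[-1,0,-0.004,0,0],[-1,0,0,0,0]]]'
python3 -m pendant '[[[-1,0,-0.004,0,0],[-1,0,-0.004,0,0],[-1,0,0,0,0]]]'
```

```text
time_s: 7.05
ee_pos: [0.5702, 0.0903, 0.2713]
eef_rot: [180.0, 0.0, 145.4]
ft_force: [1.0, 1.4, 0.1]
grip_width: 0.0928
gripper_force: 0.9
time_s: 7.42
ee_pos: [0.5672, 0.0859, 0.271]
eef_rot: [-179.9, -0.0, 145.4]
ft_force: [0.0, 1.1, -0.0]
grip_width: 0.0932
gripper_force: 0.0
```

```bash
python3 -m pendant '[[[-1,0,-0.004,0,0],[-1,0,-0.003,0,0],[-1,0,0,0,0]]]'
python3 -m pendant '[[[-1,0,-0.003,0,0],[-1,0,0,0,0]]]'
python3 - <<'E'
from h import *
s,c,P=wrist('w3.png'); print(s['ee_pos'],s['ft_force'])
d=np.array([.569,.822])
g=(P[...,2]>.270)&(P[...,2]<.283)&(np.hypot(P[...,0]-.59,P[...,1]-.12)<.022);print(g.sum(),P[g].mean(0), P[g].mean(0)[:2]@d-.4291,s['ee_pos'][:2]@d)
save('w3c.png',cv2.resize(c['image'][190:340,180:400],None,fx=3,fy=3))
E
```

```text
time_s: 7.8
ee_pos: [0.5657, 0.0836, 0.2712]
eef_rot: [-180.0, -0.0, 145.4]
ft_force: [-0.4, -0.6, -0.5]
grip_width: 0.0931
gripper_force: 0.0
time_s: 8.05
ee_pos: [0.5652, 0.0831, 0.2712]
eef_rot: [179.9, -0.0, 145.4]
ft_force: [2.4, 1.0, -1.2]
grip_width: 0.0934
gripper_force: 0.8
[0.56516557 0.08309102 0.27122794] [ 2.36158154  0.99362778 -1.22535811]
1136 [0.58764428 0.11973286 0.27548487] 0.0036900103295776088 0.38988002501823055
```

View pics/w3c.png

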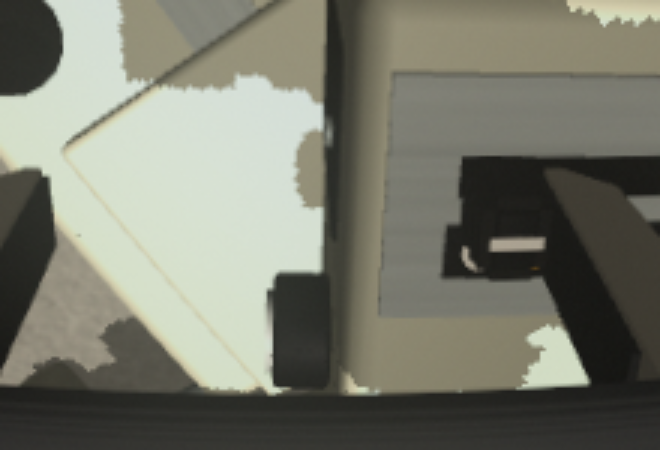

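The lever sits at the white dot (its edge shows at crop px 468,258), with the finger against it. I'll press a little more to confirm the stop.

```bash
python3 -m pendant '[[[-1,0,-0.003,0,0],[-1,0,0,0,0],[-1,0,0,0,0]]]'
python3 -m pendant '[[[-1,0,-0.004,0,0],[-1,0,0,0,0],[-1,0,0,0,0]]]'
```

```text
time_s: 8.48
ee_pos: [0.5647, 0.0825, 0.2712]
eef_rot: [179.8, 0.0, 145.5]
ft_force: [3.0, 3.7, -3.4]
grip_width: 0.0928
gripper_force: 2.5
time_s: 8.85
ee_pos: [0.5646, 0.0825, 0.2712]
eef_rot: [179.6, 0.0, 145.5]
ft_force: [6.5, 5.8, -6.0]
grip_width: 0.0929
gripper_force: 4.4
```

Solid stop confirmed: there was about 9 N and no further motion. Now I move the other finger up to the open face.

```bash
python3 -m pendant '[[[-1,0,0.01,0,0],[-1,0,0.04,0,0],[-1,0,0.04,0,0],[-1,0,0.04,0,0],[-1,0,0.012,0,0],[-1,0,0,0,0],[-1,0,0,0,0]]]'
python3 - <<'E'
from h import *
s,c,P=wrist('w4.png'); print(s['ee_pos'],s['ft_force'])
d=np.array([.569,.822])
g=(P[...,2]>.272)&(P[...,2]<.28)&(np.hypot(P[...,0]-.589,P[...,1]-.117)<.018);print(g.sum(),P[g].mean(0), P[g].mean(0)[:2]@d-.4291,s['ee_pos'][:2]@d)
E
```

```text
time_s: 9.72
ee_pos: [0.6029, 0.137, 0.2712]
eef_rot: [-179.9, 0.0, 145.4]
ft_force: [0.0, -0.8, -1.0]
grip_width: 0.0931
gripper_force: 0.0
[0.60294486 0.13696605 0.2711774 ] [ 0.02310077 -0.77190158 -1.03127551]
665 [0.58730003 0.11630347 0.27479339] 0.0006751729212926549 0.4556617200967902
```

```bash
python3 -m pendant '[[[-1,0,0.012,0,0],[-1,0,0.01,0,0],[-1,0,0.004,0,0],[-1,0,0.002,0,0],[-1,0,0,0,0]]]'
for i in 1; do python3 -m pendant '[[[-1,0,0.002,0,0],[-1,0,0.002,0,0],[-1,0,0,0,0]]]'; done
python3 -m pendant '[[[-1,0,0.002,0,0],[-1,0,0.002,0,0],[-1,0,0,0,0]]]'
```

```text
time_s: 10.4
ee_pos: [0.6107, 0.1493, 0.2711]
eef_rot: [-179.9, -0.0, 145.4]
ft_force: [-1.7, -0.6, 0.9]
grip_width: 0.0929
gripper_force: 1.0
time_s: 10.78
ee_pos: [0.6123, 0.1516, 0.2712]
eef_rot: [180.0, -0.0, 145.4]
ft_force: [-2.8, -1.6, 1.7]
grip_width: 0.0931
gripper_force: 1.1
time_s: 11.15
ee_pos: [0.6142, 0.1537, 0.2713]
eef_rot: [179.9, 0.0, 145.4]
ft_force: [0.4, 0.0, 0.5]
grip_width: 0.0932
gripper_force: 0.0
```

```bash
cat >> h.py <<'E'
def lev(n):
    s,c,P=wrist(n); d=np.array([.569,.822]); x=np.array([.822,-.569]); out=None
    A=P[...,:2]@d-.4291; B=P[...,:2]@x-np.array([.5945,.1252])@x
    face=s['ee_pos'][:2]@d-.0465-.4291
    g=(P[...,2]>.272)&(P[...,2]<.281)&(abs(B)<.009)&(A>face+.0015)&(A<face+.04)
    a=A[g]; print('lever',g.sum(),a.mean().round(4),'edges',np.percentile(a,[2,98]).round(4),'TCP s',(s['ee_pos'][:2]@d).round(4),s['ft_force'].round(1),s['time_s'])
E
python3 -m pendant '[[[-1,0,0,0,0],[-1,0,0,0,0],[-1,0,0,0,0]]]'
python3 -c "from h import *; lev('w5.png')"
```

```text
time_s: 11.52
ee_pos: [0.6136, 0.1531, 0.2712]
eef_rot: [180.0, 0.0, 145.4]
ft_force: [0.4, -0.1, 0.1]
grip_width: 0.0929
gripper_force: 0.0
lever 597 0.0073 edges [0.0014 0.0129] TCP s 0.475 [ 0.4 -0.1  0.1] 11.525
```

The lever appears to be balancing right at the halfway point. I'll nudge it on.

```bash
python3 -m pendant '[[[-1,0,0.002,0,0],[-1,0,0,0,0]]]'
python3 -c "from h import *; lev('w6.png')"
python3 -m pendant '[[[-1,0,0.002,0,0],[-1,0,0,0,0]]]'
python3 -c "from h import *; lev('w7.png')"
```

```text
time_s: 11.82
ee_pos: [0.6141, 0.1539, 0.2712]
eef_rot: [180.0, 0.0, 145.4]
ft_force: [-0.7, 0.4, -0.0]
grip_width: 0.0928
gripper_force: 0.0
lever 563 0.0076 edges [0.0023 0.0129] TCP s 0.4759 [-0.7  0.4 -0. ] 11.825
time_s: 12.12
ee_pos: [0.6147, 0.1548, 0.2712]
eef_rot: [180.0, -0.0, 145.4]
ft_force: [-0.3, 0.2, 1.4]
grip_width: 0.0925
gripper_force: 0.0
lever 596 0.0092 edges [0.0032 0.0148] TCP s 0.477 [-0.3  0.2  1.4] 12.125
```

```bash
python3 -c "
import cv2;i=cv2.imread('pics/w7.png');cv2.imwrite('pics/w7c.png',cv2.resize(i[200:330,180:380],None,fx=4,fy=4))"
```

```text
(no output)
```

View pics/w7c.png

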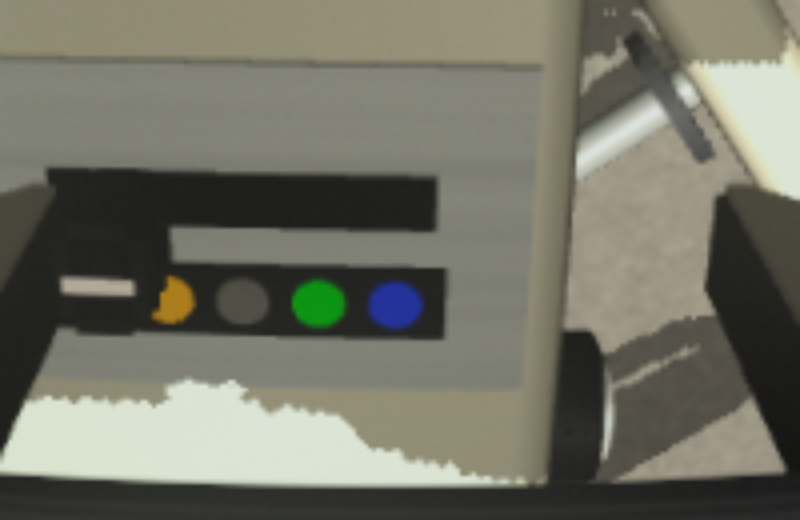

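Here the grip's white line is at crop px 60–135, close to the left finger, with amber at about 168. To measure the lever exactly, I'll intersect the white line with its height plane in all the saved wrist pictures.

```bash
cat >> h.py <<'E'
def line(im,c,pos,rot,show=True):
    f=210/np.tan(np.radians(c['vertical_fov']/2)); M=np.array(c['mount']); Rt=R.from_euler('xyz',rot,degrees=True).as_matrix()
    v,u=np.mgrid[:420,:560]; x=u-c['cx'];y=v-c['cy'];r=np.hypot(x,y)+1e-9
    D=np.stack([x/r*np.sin(r/f),y/r*np.sin(r/f),np.cos(r/f)],-1)@M[:3,:3].T@Rt.T
    o=Rt@M[:3,3]+pos; d=np.array([.569,.822]); ax=np.array([.822,-.569])
    def at(z): 
        P=o+D*((z-o[2])/D[...,2:]); return P[...,:2]@d-.4291, P[...,:2]@ax-np.array([.5945,.1252])@ax
    A,B=at(.2755); hsv=cv2.cvtColor(im,cv2.COLOR_RGB2HSV)
    m=(abs(B)<.004)&(A>-.012)&(A<.06)&(hsv[...,2]>140)&(hsv[...,1]<60)
    n,l,st,_=cv2.connectedComponentsWithStats(m.astype(np.uint8))
    lines=[(int(st[i,4]),A[l==i].mean().round(4),np.ptp(A[l==i]).round(4),B[l==i].mean().round(4)) for i in range(1,n) if st[i,4]>15]
    A,B=at(.245); dots={}
    for k,lo,hi in [('green',45,75),('blue',105,128)]:
        m=(abs(B-.017)<.008)&(abs(A-.04)<.03)&(hsv[...,1]>120)&(hsv[...,0]>lo)&(hsv[...,0]<hi); dots[k]=(int(m.sum()),A[m].mean().round(4) if m.any() else None)
    print('line(n,joint,len,off):',lines,dots)
def look(n):
    s=robot.sense();c=eyes.capture('wrist');save(n,c['image']);line(c['image'],c,s['ee_pos'],s['eef_rot']);print(s['time_s'],s['ft_force'].round(1),(s['ee_pos'][:2]@np.array([.569,.822])).round(4))
E
python3 - <<'E'
from h import *
c=eyes.capture('wrist')
for n,p,yw in [('w2',[.59487,.1258,.27213],145.42),('w3',[.56517,.08309,.27123],145.4),('w4',[.60294,.13697,.27118],145.4),('w5',[.6136,.1531,.2712],145.4),('w6',[.6141,.1539,.2712],145.4),('w7',[.6147,.1548,.2712],145.4)]:
    print(n,end=' ');line(cv2.imread(f'pics/{n}.png')[...,::-1].copy(),c,np.array(p),[180,0,yw])
E
```

```text
w2 line(n,joint,len,off): [(87, np.float64(0.0019), np.float64(0.0059), np.float64(0.0015)), (72, np.float64(0.0124), np.float64(0.009), np.float64(0.0006))] {'green': (139, np.float64(0.0364)), 'blue': (136, np.float64(0.0486))}
w3 line(n,joint,len,off): [(186, np.float64(0.0542), np.float64(0.0115), np.float64(-0.0002)), (54, np.float64(0.0002), np.float64(0.0091), np.float64(0.0004))] {'green': (0, None), 'blue': (105, np.float64(0.0495))}
w4 line(n,joint,len,off): [(64, np.float64(-0.0001), np.float64(0.0092), np.float64(0.0003))] {'green': (145, np.float64(0.0364)), 'blue': (135, np.float64(0.0485))}
w5 line(n,joint,len,off): [(60, np.float64(0.0063), np.float64(0.009), np.float64(0.0005))] {'green': (140, np.float64(0.0361)), 'blue': (140, np.float64(0.0482))}
w6 line(n,joint,len,off): [(61, np.float64(0.0066), np.float64(0.0095), np.float64(0.0005))] {'green': (135, np.float64(0.036)), 'blue': (139, np.float64(0.0481))}
w7 line(n,joint,len,off): [(59, np.float64(0.0085), np.float64(0.009), np.float64(0.0005))] {'green': (138, np.float64(0.0361)), 'blue': (137, np.float64(0.0482))}
```

This is a sub-millimetre measure: the line sits at 0.0002 at open and 0.0085 now, so it's following the finger and hasn't snapped in yet. I keep nudging.

```bash
python3 -m pendant '[[[-1,0,0.002,0,0],[-1,0,0,0,0],[-1,0,0,0,0]]]'
python3 -c "from h import *; look('w8.png')"
```

```text
time_s: 12.6
ee_pos: [0.6152, 0.1555, 0.2712]
eef_rot: [180.0, -0.0, 145.4]
ft_force: [0.0, -0.4, 0.5]
grip_width: 0.0927
gripper_force: 0.0
line(n,joint,len,off): [(67, np.float64(0.0124), np.float64(0.0094), np.float64(0.0005))] {'green': (135, np.float64(0.036)), 'blue': (137, np.float64(0.0481))}
12.6 [ 0.  -0.4  0.5] 0.4779
```

First click reached (0.012). I pause briefly, then go on to the second.

```bash
python3 -m pendant '[[[-1,0,0,0,0],[-1,0,0,0,0],[-1,0,0.004,0,0],[-1,0,0.004,0,0],[-1,0,0.002,0,0],[-1,0,0.002,0,0],[-1,0,0.002,0,0],[-1,0,0,0,0]]]'
python3 -m pendant '[[[-1,0,0.002,0,0],[-1,0,0.002,0,0],[-1,0,0,0,0],[-1,0,0,0,0]]]'
python3 -c "from h import *; look('w9.png')"
```

```text
time_s: 13.65
ee_pos: [0.6192, 0.1612, 0.2712]
eef_rot: [180.0, 0.0, 145.4]
ft_force: [-1.3, -2.1, 0.8]
grip_width: 0.0929
gripper_force: 1.2
time_s: 14.15
ee_pos: [0.6206, 0.1637, 0.2713]
eef_rot: [179.9, -0.0, 145.4]
ft_force: [-0.7, 0.2, -0.6]
grip_width: 0.0932
gripper_force: 0.0
line(n,joint,len,off): [(22, np.float64(-0.0112), np.float64(0.0017), np.float64(-0.0013)), (60, np.float64(0.0179), np.float64(0.009), np.float64(0.0006))] {'green': (136, np.float64(0.0358)), 'blue': (139, np.float64(0.048))}
14.15 [-0.7  0.2 -0.6] 0.4876
```

```bash
python3 -m pendant '[[[-1,0,0.002,0,0],[-1,0,0.001,0,0],[-1,0,0,0,0],[-1,0,0,0,0]]]'
python3 -c "from h import *; look('w10.png')"
```

```text
time_s: 14.7
ee_pos: [0.6212, 0.1642, 0.2712]
eef_rot: [180.0, 0.0, 145.4]
ft_force: [0.8, 0.6, -0.4]
grip_width: 0.0927
gripper_force: 0.0
line(n,joint,len,off): [(46, np.float64(-0.0107), np.float64(0.0033), np.float64(-0.0013)), (57, np.float64(0.0191), np.float64(0.009), np.float64(0.0006))] {'green': (137, np.float64(0.0357)), 'blue': (132, np.float64(0.048))}
14.7 [ 0.8  0.6 -0.4] 0.4884
```

```bash
python3 -m pendant '[[[-1,0,0.002,0,0],[-1,0,0.001,0,0],[-1,0,0,0,0],[-1,0,0,0,0]]]'
python3 -c "from h import *; look('w11.png')"
```

```text
time_s: 15.25
ee_pos: [0.622, 0.1654, 0.2712]
eef_rot: [180.0, -0.0, 145.4]
ft_force: [-0.1, -0.5, 0.3]
grip_width: 0.093
gripper_force: 0.0
line(n,joint,len,off): [(71, np.float64(-0.0102), np.float64(0.0041), np.float64(-0.0007)), (59, np.float64(0.0238), np.float64(0.0094), np.float64(0.0007))] {'green': (137, np.float64(0.0358)), 'blue': (130, np.float64(0.048))}
15.25 [-0.1 -0.5  0.3] 0.4899
```

Second click reached (0.024). I pause, then push for the third.

```bash
python3 -m pendant '[[[-1,0,0,0,0],[-1,0,0,0,0],[-1,0,0.004,0,0],[-1,0,0.004,0,0],[-1,0,0.002,0,0],[-1,0,0.002,0,0],[-1,0,0.002,0,0],[-1,0,0,0,0],[-1,0,0.002,0,0],[-1,0,0,0,0]]]'
python3 -c "from h import *; look('w12.png')"
python3 -m pendant '[[[-1,0,0.002,0,0],[-1,0,0,0,0],[-1,0,0,0,0]]]'
python3 -c "from h import *; look('w13.png')"
```

```text
time_s: 16.55
ee_pos: [0.627, 0.1725, 0.2713]
eef_rot: [179.9, 0.0, 145.4]
ft_force: [-0.5, -0.8, 0.3]
grip_width: 0.093
gripper_force: 0.5
line(n,joint,len,off): [(214, np.float64(-0.0065), np.float64(0.0119), np.float64(0.0001)), (62, np.float64(0.029), np.float64(0.0095), np.float64(0.0007))] {'green': (136, np.float64(0.0358)), 'blue': (133, np.float64(0.0478))}
16.55 [-0.5 -0.8  0.3] 0.4986
time_s: 16.98
ee_pos: [0.6273, 0.1732, 0.2712]
eef_rot: [179.9, -0.0, 145.4]
ft_force: [0.5, 0.0, 0.0]
grip_width: 0.0931
gripper_force: 0.0
line(n,joint,len,off): [(237, np.float64(-0.0059), np.float64(0.0125), np.float64(-0.0)), (62, np.float64(0.0298), np.float64(0.0095), np.float64(0.0009))] {'green': (132, np.float64(0.0357)), 'blue': (133, np.float64(0.0478))}
16.975 [0.5 0.  0. ] 0.4993
```

```bash
python3 -m pendant '[[[-1,0,0.002,0,0],[-1,0,0.001,0,0],[-1,0,0,0,0],[-1,0,0,0,0]]]'
python3 -c "from h import *; look('w14.png')"
python3 -m pendant '[[[-1,0,0.002,0,0],[-1,0,0,0,0],[-1,0,0,0,0]]]'
python3 -c "from h import *; look('w15.png')"
```

```text
time_s: 17.52
ee_pos: [0.628, 0.1742, 0.2712]
eef_rot: [180.0, 0.0, 145.4]
ft_force: [0.5, -0.1, 0.1]
grip_width: 0.0929
gripper_force: 0.0
line(n,joint,len,off): [(258, np.float64(-0.0054), np.float64(0.0135), np.float64(-0.0)), (62, np.float64(0.0311), np.float64(0.009), np.float64(0.0009))] {'green': (108, np.float64(0.0365)), 'blue': (134, np.float64(0.0477))}
17.525 [ 0.5 -0.1  0.1] 0.5006
time_s: 17.95
ee_pos: [0.6285, 0.1748, 0.2712]
eef_rot: [180.0, 0.0, 145.4]
ft_force: [-0.1, -0.3, 0.6]
grip_width: 0.0929
gripper_force: 0.0
line(n,joint,len,off): [(272, np.float64(-0.005), np.float64(0.0146), np.float64(0.0)), (66, np.float64(0.0364), np.float64(0.0094), np.float64(0.0011))] {'green': (13, np.float64(0.0389)), 'blue': (134, np.float64(0.0477))}
17.95 [-0.1 -0.3  0.6] 0.5013
```

Third click reached (0.036). I back off until the grip is centred between the fingers, then lift clear.

```bash
python3 -m pendant '[[[-1,0,0,0,0],[-1,0,-0.025,0,0],[-1,0,-0.025,0,0],[-1,0,-0.02,0,0],[-1,0,0,0,0],[-1,0,0,-0.06,0],[-1,0,0,-0.1,0],[-1,0,0,-0.1,0],[-1,0,0,0,0],[-1,0,0,0,0]]]'
python3 - <<'E'
from h import *
look('w16.png')
c=eyes.capture('side')
for l in ['lever_grip','drops_a','fundus_lens','penlight','swab_cup','lens_case']:
    print(l,[(np.round(b['at'],3),round(b['score'],2)) for b in eyes.boxes_of(l,c)[:2]])
E
```

```text
time_s: 19.25
ee_pos: [0.6084, 0.146, 0.4004]
eef_rot: [-179.9, -0.0, 145.4]
ft_force: [0.3, 0.9, -0.4]
grip_width: 0.0927
gripper_force: 0.0
line(n,joint,len,off): [(20, np.float64(0.0364), np.float64(0.009), np.float64(0.0008))] {'green': (36, np.float64(0.0363)), 'blue': (64, np.float64(0.0483))}
19.25 [ 0.3  0.9 -0.4] 0.4662
lever_grip [(array([0.604, 0.141, 0.27 ]), 0.38)]
drops_a [(array([ 0.423, -0.327,  0.011]), 0.68), (array([0.536, 0.204, 0.037]), 0.57)]
fundus_lens [(array([0.522, 0.062, 0.078]), 0.56)]
penlight [(array([ 0.424, -0.327,  0.01 ]), 0.52)]
swab_cup [(array([0.639, 0.439, 0.051]), 0.55)]
lens_case [(array([0.387, 0.289, 0.011]), 0.79)]
```

The lever is in the third click, everything else is where it was, and the hand is clear. Handing in.

```bash
python3 -c "from cell import job; print(job.hand_in())"
```

```text
the job is handed in; nothing more can be done
None
```

The filter lever measured 0.036 m at the end, in the third click (green), after being pushed back to its open end and forward through clicks one and two. The hand was clear when I handed the job in; no verdict came back.

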